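Roll the sample pot up the reader ramp and bar it in

TASK

Gently push the lying sample pot (blue cap) up the sloped gutter with the fingertips, over the crest and down against the reader's stop, so that it stays there and cannot roll back. Then push the red post of the keeper arm to swing the arm fully round behind the pot, as far as it goes. Only push: do not pinch or lift the pot, and leave the spare pot, marker, dish and weighing boat where they are.

Things in the scene. Friction and masses are not known exactly. Their poses are not given: they have to be found in the camera images.
- ramp: Fixed aluminium gutter on a grey base plate with a white reader housing at its upper end. Origin on the worktop, z up, x uphill towards the reader, y left looking uphill; numbers below are mm in this frame. Base x -140 to 157, y -73 to 57, z 0 to 8. Gutter y -36 to 36 inside, walls 5 thick, 12 above its floor. Housing x 118 to 155, y -43 to 43, up to z 84.
- lip (a point): Low end of the gutter: top edge middle of the black lip against which the pot starts (ramp frame x -127, z 30). The lip spans x -130 to -124 and ends 7 mm above the floor; beyond x -132 the end is open, so a finger fits behind the pot above the lip. From here the floor rises straight: z 22 at x -132 to z 50 at the crest, x 70 (8 degrees).
- crest (a point): Crest of the gutter floor, ramp frame x 70, y 0, z 50. Beyond it the floor falls at 8 degrees to the reader's black rubber stop, whose face is at x 114 (z 46 to 80).
- pot: Loose cylindrical sample pot, orange with white label and blue ribbed cap, 40 mm diameter, 64 mm long, about 0.12 kg, lying across the gutter. Origin: its centre; its y axis runs along its length, x and z turn as it rolls. It starts at rest against the lip (ramp frame x -110, z 45); left free on the slope it rolls back there.
- seat (a point): Where the pot's centre comes to rest against the reader's stop: ramp frame x 94, y 0, z 67 mm. Once its centre is past the crest (x 70) the pot rolls on to it by itself and stays.
- keeper (a joint): Steel keeper arm on a vertical pivot at ramp frame x 67, y -53; bar 10 mm wide, 85 mm from pivot to tip, z 64 to 75. Value in rad, growing clockwise from above: 0 = pointing downhill and 0.35 rad outward (away from the gutter), 0.35 = straight downhill, 1.92 (end stop) = straight across the gutter behind the seated pot. Starts at 0 to 0.3, stays where left (under 1 N at the post).
- post (a point): Near the top of the red upright post, 12 mm diameter, on the keeper arm, 75 mm from its pivot; the post stands from z 75 to 99 mm, this point is at z 93 mm. It is pushed from the side away from the gutter.
- spare_pot: Loose spare pot like the other but with a white cap, standing upright, 40 mm diameter, 64 mm tall, beside the ramp on its +y side. Origin: centre of its underside. Leave alone.
- green_marker: Loose marker pen with a green cap, 136 mm long, 13 mm thick, lying beside the ramp on its +y side. Origin: centre of its underside. Leave alone.
- dish: Loose round petri dish, 91 mm diameter, 16 mm tall. Origin: centre of its underside. Leave alone.
- boat: Loose white weighing boat, 60 x 85 x 20 mm, beside the ramp on its -y side. Origin: centre of its underside. Leave alone.
Things that resemble listed ones, but are neither listed nor needed, are in the scene too. Leave any purple look-alike of the pot alone.

How it is judged (in metres and radians):
On the way, in this order (a step that is already met when the one before it is completed fails the run):
1. the pot lies in the seat against the reader's stop (x of pot in the frame of ramp between 0.086 and 0.102 m and y of pot in the frame of ramp between -0.012 and 0.012 m and z of pot in the frame of ramp between 0.059 and 0.075 m and angle between the y axis of pot and the y axis of ramp, either way round below 0.2 rad), for 0.2 s.
2. the keeper arm is swung fully across behind it (value of joint keeper above 1.82 rad), for 0.2 s.
At the end, for the whole second after the job is handed in: The pot rests on the seat floor within 8 mm of the seat point along the gutter, lying across it within 0.2 rad, at rest, and the keeper arm stands within 0.1 rad of its closed end stop (all of step 1 and value of joint keeper above 1.82 rad and linear speed of pot below 0.02 m/s and angular speed of pot below 0.5 rad/s); the robot touches nothing.
It fails at once if the pot is taken between the fingers (the TCP comes within 24 mm of its centre) (distance between the grasp point and pot below 0.024 m).
It fails at once if the pot is lifted more than about 15 mm off the gutter (z of pot in the frame of ramp above 0.086 m or (x of pot in the frame of ramp below -0.03 m and z of pot in the frame of ramp above 0.073 m)).
It fails at once if the pot is squeezed or pressed with more than 40 N (contact force between the fingers and pot above 40 N).
It fails at once if a bystander (spare pot, marker, dish, weighing boat) is moved more than 30 mm (distance of any of spare_pot, green_marker, dish, boat from where it was at the start of the episode above 0.03 m).
It also fails if it takes over 54 s, if anything falls off the work surface, if the arm or the gripper's body presses on something with over 40 N, if the wrist force passes 120 N, or if a joint passes its speed limit or range.

ROBOT

A 6-joint arm with a two-finger parallel gripper is mounted at the origin on a cart in front of the work surface, level with it; the furniture and walls round the work are solid. World frame = base frame: x ahead of the robot, y to its left, z up, the work surface at z = 0. Lengths are in mm, angles in rad, forces in N, time in s.
With the tool pointing down it reaches from about 275 to 1000 mm from the base axis. Payload 8.4 kg.
Tool frame: the origin (TCP) lies between the finger pads, 19 mm behind the fingertips; this is the grasp point; z points along the fingers, y is the line along which they close (so a half turn about z gives the same grasp; the last joint's range is limited). The gripper opens to 85 mm and grips with 20 to 120 N. Pads are 22 mm wide; open, the fingers measure 114 mm over their backs; the gripper's body (76 mm by 85 mm) begins 54 mm behind the grasp point. The pads swing forward as they close: fully open they stand 13 mm farther back than shut.
Start: joints at [1.116, 0.353, 1.633, -0, 1.155, -0.002], TCP at [273.427, 562.019, 249.981] pointing down, gripper open.
Joint ranges: [-2.63, 2.63], [-0.92, 2.1], [0.06, 2.66], [-1.3, 4.44], [0, 2.69], [-3.02, 3.02]. Speed limits (rad/s): [2.22, 2.22, 2.79, 3.14, 3.14, 3.14].

INTERFACE

Orientations are given as [roll, pitch, yaw] about the fixed x, y, z axes, in that order (R = Rz(yaw) Ry(pitch) Rx(roll)).
In Python, from rig import sensors, grab_frame, camera_params, order gives the robot as it stands. The module is installed in compiled form; this text tells all that it offers.
- The arm moves only by the tool move_arm, never from a script. Its argument "motion" is a list of rows, each a list of 7 numbers: the turn, a rotation vector about the tool's x, y, z in a scale on which 1.0 is 4 rad, then the shift along the tool's x, y, z in parts of the range, where 1.0 means 0.5 m, then the finger opening in m, from 0 to 0.0854. A call has 1 to 8 rows; each row is the pose to reach, as a shift and turn from the pose commanded when the call began, along the tool's axes at that moment; what a row does not reach only later rows make up. A row lasts 1/8 s, in which the tool goes at most 62.5 mm and 10.7 degrees, less where a joint would pass 70% of its speed; a pose out of reach is approached as far as the arm can. No shift or turn number may pass 1 either way. A call with a gripper value outside its range is refused whole. The fingers move at their own pace and stop on an object; "grip_force" is the grip in N (left out, the last holds). Time passes only in rows, so rows that repeat a pose let the fingers close. It gives the time, the measured TCP pose, the force, the opening and the grip force at its end, in the units of the state.
- sensors.sense(): the state, without advancing time (a new reading comes with each control period).
- grab_frame(name): name is "scene" or "top"; returns (picture, depth): 384x512x3 uint8, red, green, blue; 384x512 float32, mm along the optical axis (not along the pixel's ray), 0 where there is no reading.
- camera_params(name): a dict with "camera_matrix" (3x3 intrinsics, pixels), "world_from_camera" (4x4, takes a point from camera to world coordinates). Camera axes: x right, y down, z forward; pixel columns grow to the right and rows downward; lengths in mm; the calibration is good to about 2 mm. A picture is of the moment at which its call begins. camera_params takes no time and is no camera call.
- order.sign_off(): hands the job in; it is judged then, once.
The state is a dict: "clock": time; "qpos": joint angles; "qvel": joint speeds; "joint_efforts": joint torques, N m; "eef_pos": TCP position; "tcp_rot": TCP orientation; "contact_force": force on the tool from outside, world axes, zero at the start; "wrist_torque": the same for the moment, N m; "opening": opening from 0.0 (shut) to 1.0 (fully open); "grasp_force": force on a finger pad.
Only numpy, scipy, OpenCV 4.12 (cv2) and the standard library are available. Lean on these libraries where they do the work, as an engineer would, in place of code of your own. Each camera call takes 0.05 s, during which the arm holds its last target. There are 200 camera calls.

## Working session

There is one attempt and no reset: what is moved stays moved. The work goes in short steps, Python scripts to look and compute and a tool call to move; the robot and the scene stay as the last step left them, time stands still between calls to the robot, and variables do not carry over. Pictures are saved under pics/ and viewed, at most 10 in all, crops included, and the job is handed in when it is done.

Besides the shell and the picture viewer there is one more tool, called after ">>>" as name([rows], argument=value, ...), one row to a line, values as JSON. move_arm: Moves the arm, as the interface text tells. Its arguments: {"type":"object","properties":{"motion":{"type":"array","items":{"type":"array","items":{"type":"number"}}},"grip_force":{"type":"number"}},"required":["motion"]}

```bash
mkdir -p pics; python3 - <<'E'
from rig import *
import cv2,numpy as np
for n in ("scene","top"):
    p,d=grab_frame(n); np.savez(n,p=p,d=d)
    cv2.imwrite(f"pics/{n}0.png",p[...,::-1])
    c=camera_params(n); print(n,np.round(c["camera_matrix"],1).tolist(),np.round(c["world_from_camera"],3).tolist())
print(sensors.sense())
E
```

```text
scene [[471.8, 0.0, 249.4], [0.0, 471.8, 190.6], [0.0, 0.0, 1.0]] [[0.8, -0.215, 0.56, -294.748], [-0.599, -0.326, 0.731, -1013.22], [0.025, -0.921, -0.39, 669.684], [0.0, 0.0, 0.0, 1.0]]
top [[351.1, 0.0, 258.2], [0.0, 351.1, 190.2], [0.0, 0.0, 1.0]] [[0.026, -0.997, 0.079, 425.449], [-1.0, -0.025, 0.008, 77.07], [-0.006, -0.079, -0.997, 1264.763], [0.0, 0.0, 0.0, 1.0]]
{'clock': 0.1, 'qpos': array([ 1.11559677e+00,  3.53592717e-01,  1.63405625e+00,  4.90249887e-06,
        1.15524057e+00, -2.39323453e-03]), 'qvel': array([-0.00064835,  0.0001343 , -0.00143346,  0.00140564,  0.00069534,
        0.00047727]), 'joint_efforts': array([ 1.37236781e-03, -6.06350255e+01, -3.42823327e+01,  1.29043424e-04,
        3.78251585e-03,  3.83045131e-05]), 'eef_pos': array([273.24378278, 561.6432724 , 249.3296251 ]), 'tcp_rot': array([-3.14029579e+00, -7.58641055e-06,  2.68878434e+00]), 'contact_force': array([-0.14898222,  0.18056284,  0.13074096]), 'wrist_torque': array([-0.01531313,  0.00469297,  0.05633792]), 'grasp_force': 0.0, 'opening': 0.9987005073047726}
```

View pics/scene0.png

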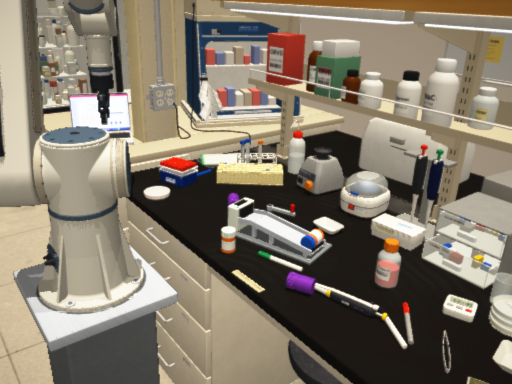

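View pics/top0.png

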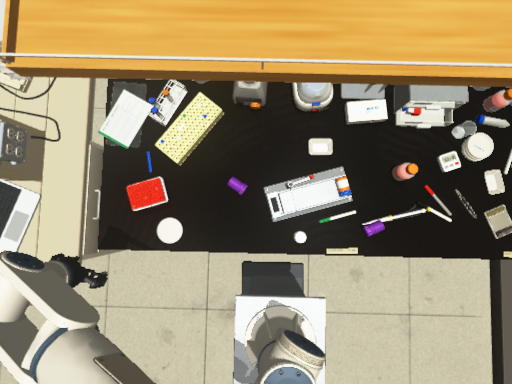

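The top view shows the ramp from about (268,203) at the white housing to (350,185) at the low end, with the pot lying at about (343,187). In the scene view the pot is at (313,239). The red post is near (292,209) in scene and (310,177) in top.

Could be confused with the pot: the purple cylinders (top (237,186) and (374,228); scene (235,198) and (300,283)), the white-capped spare pot (top (300,237), scene (229,240)), and the pink bottle (top (405,171)). By the description I choose the blue-capped orange one in the gutter, and check it in a crop.

```bash
python3 - <<'E'
import cv2,numpy as np
s=np.load("scene.npz")["p"][185:270,215:345]; t=np.load("top.npz")["p"][130:250,255:365]
f=lambda a,k:cv2.resize(a,None,fx=k,fy=k,interpolation=cv2.INTER_CUBIC)
a=f(s,4);a=f(s,3.0);b=f(t,3.6)
h=max(a.shape[0],b.shape[0]); o=np.zeros((h,a.shape[1]+b.shape[1],3),np.uint8)
o[:a.shape[0],:a.shape[1]]=a;o[:b.shape[0],a.shape[1]:]=b
print(o.shape);cv2.imwrite("pics/crop1.png",o[...,::-1])
E
```

```text
(432, 786, 3)
```

View pics/crop1.png

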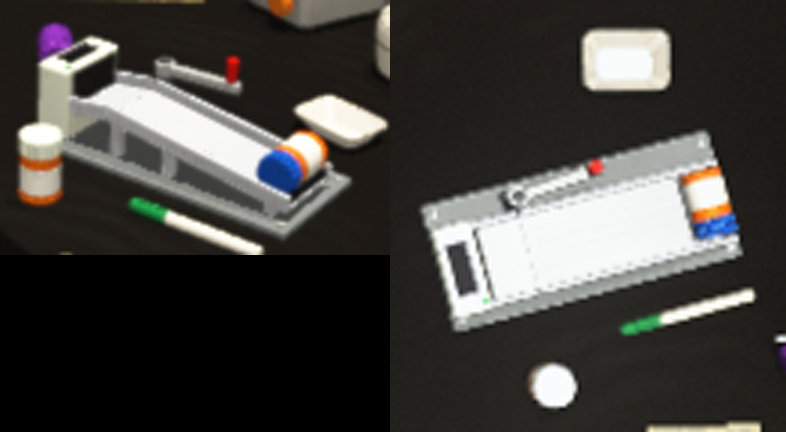

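The crop confirms the choice: an orange pot with a blue cap at the ramp's low end, the cap on the +y side. Red post at the keeper's end, away from the gutter. Now the numbers.

```bash
cat > h.py <<'E'
import cv2,numpy as np
from rig import camera_params
def load(n):
    c=camera_params(n); z=np.load(n+".npz"); return z["p"],z["d"],c["camera_matrix"],c["world_from_camera"]
def cloud(n):
    p,d,K,T=load(n); v,u=np.indices(d.shape)
    X=np.stack([(u-K[0,2])/K[0,0]*d,(v-K[1,2])/K[1,1]*d,d],-1)
    return X@T[:3,:3].T+T[:3,3]
def hsv(p): return cv2.cvtColor(p,cv2.COLOR_RGB2HSV)
def mask(p,lo,hi,roi):
    m=cv2.inRange(hsv(p),lo,hi); o=np.zeros_like(m); a,b,c,e=roi; o[b:e,a:c]=m[b:e,a:c]; return o
def cen(m):
    v,u=np.nonzero(m); return np.array([u.mean(),v.mean()]),len(u)
def ray(n,uv):
    _,_,K,T=load(n); r=T[:3,:3]@np.array([(uv[0]-K[0,2])/K[0,0],(uv[1]-K[1,2])/K[1,1],1]); return T[:3,3],r/np.linalg.norm(r)
def tri(a,b):
    (o,r),(q,s)=ray("top",a),ray("scene",b)
    t=np.linalg.lstsq(np.stack([r,-s],1),q-o,rcond=None)[0]
    A,B=o+t[0]*r,q+t[1]*s; return (A+B)/2,np.linalg.norm(A-B)
def plane(n,uv,z):
    o,r=ray(n,uv); return o+r*(z-o[2])/r[2]
E
python3 - <<'E'
from h import *
p,d,K,T=load("top"); ps=load("scene")[0]
C=cloud("top")
print("table z",np.median(C[205:215,180:240,2]))
ROI=(262,160,358,225)
# base outline from non-dark pixels, cast on plane z=8
m=np.zeros(d.shape,np.uint8); a,b,c,e=ROI
m[b:e,a:c]=(hsv(p)[b:e,a:c,2]>75)*255
cs=max(cv2.findContours(m,0,2)[0],key=cv2.contourArea)[:,0]
W=np.array([plane("top",q,8)[:2] for q in cs.astype(float)],np.float32)
r=cv2.minAreaRect(W); print("rect z8",r); print(cv2.boxPoints(r))
sel=np.zeros_like(m); cv2.drawContours(sel,[cs[:,None]],-1,255,-1)
P=C[(sel>0)&(C[...,2]>4)&(C[...,2]<110)]
r2=cv2.minAreaRect(P[:,:2].astype(np.float32)); print("rect cloud",r2)
for nm,lo,hi in (("blue",(100,120,60),(125,255,255)),("orange",(5,140,120),(20,255,255)),("red",(0,170,110),(4,255,255))):
    mt=mask(p,lo,hi,ROI); msk=mask(ps,lo,hi,(275,200,335,260))
    ct,cs_=cen(mt),cen(msk); print(nm,ct,cs_,tri(ct[0],cs_[0]),"depth med",np.median(C[mt>0],0))
    
E
```

```text
table z -0.45328616230756325
rect z8 ((517.6282958984375, -90.66580200195312), (131.55921936035156, 301.12884521484375), 16.473039627075195)
[[ 411.85406    35.065704]
 [ 497.24344  -253.70279 ]
 [ 623.4025   -216.39731 ]
 [ 538.0132     72.371185]]
rect cloud ((517.4725952148438, -90.4586181640625), (131.34262084960938, 295.79571533203125), 16.44586944580078)
blue (array([345.57692308, 192.59615385]), 52) (array([307.90070922, 241.75177305]), 141) (array([ 520.86445908, -216.23969429,   45.65239885]), np.float64(0.5990630443078537)) depth med [ 518.88218847 -212.97093069   60.50832251]
orange (array([342.60377358, 183.56603774]), 53) (array([317.44186047, 234.81395349]), 43) (array([ 555.99410728, -208.23408451,   51.78962728]), np.float64(11.05426706000327)) depth med [ 540.02780344 -202.8496433    60.25922758]
red (array([311.55555556, 175.88888889]), 9) (array([292.15384615, 207.34615385]), 26) (array([571.20781321, -91.40673029,  87.29412599]), np.float64(0.5665301756166717)) depth med [569.72224069 -91.39361026  97.73722586]
```

Ramp fit: origin about (512.2, -100.9), uphill direction u = (-0.284, 0.959), yaw 1.858 rad. Base measures 131 x 296-301 mm against 130 x 297 given.

- **Post:** measured at ramp (-7.6, -59.3, 87), matching keeper ≈ 0.27.
- **Blue cap:** measured at ramp (-113, +24), matching the pot at (-110, 0).

I'll travel high to behind the low end, with tool x turned to point uphill.

The rows are not in the units I measure in: shifts go in shares of 0.5 m and turns go in shares of 4 rad. I convert before sending: -0.31 m / 0.5 = -0.62, -0.27 m / 0.5 = -0.54.

>>> move_arm([
  [0,0,0,-0.06,-0.06,0,0.02],
  [0,0,0,-0.14,-0.14,0,0.02],
  [0,0,0,-0.22,-0.22,0,0.02],
  [0,0,0,-0.3,-0.3,0,0.02],
  [0,0,0,-0.38,-0.38,0,0.02],
  [0,0,0,-0.46,-0.46,0,0.02],
  [0,0,0,-0.54,-0.54,0,0.02],
  [0,0,0,-0.62,-0.62,0,0.02],
], grip_force=20)

```text
clock: 1.1
eef_pos: [416.8, 145.9, 250.0]
tcp_rot: [3.141, 0.0, 2.689]
contact_force: [1.1, 0.1, 0.2]
opening: 0.232
grasp_force: 0.0
```

To row units: -0.306 m / 0.5 = -0.612, -0.303 m / 0.5 = -0.606, 0.831 rad / 4 = 0.2078.

>>> move_arm([
  [0,0,0.025,-0.08,-0.08,0,0.02],
  [0,0,0.0525,-0.16,-0.16,0,0.02],
  [0,0,0.08,-0.24,-0.24,0,0.02],
  [0,0,0.1075,-0.32,-0.32,0,0.02],
  [0,0,0.135,-0.4,-0.4,0,0.02],
  [0,0,0.1625,-0.48,-0.48,0,0.02],
  [0,0,0.1875,-0.56,-0.56,0,0.02],
  [0,0,0.2078,-0.612,-0.606,0,0.02],
])

```text
clock: 2.1
eef_pos: [559.4, -261.2, 249.5]
tcp_rot: [-3.141, -0.0, 1.853]
contact_force: [0.1, 0.7, 0.3]
opening: 0.236
grasp_force: 0.0
```

To row units: 0.193 m / 0.5 = 0.386, 0.183 m / 0.5 = 0.366, 0.005 rad / 4 = 0.0013.

>>> move_arm([
  [0,0,0.0013,0,0,0.06,0.02],
  [0,0,0.0013,0,0,0.14,0.02],
  [0,0,0.0013,0,0,0.22,0.02],
  [0,0,0.0013,0,0,0.28,0.02],
  [0,0,0.0013,0,0,0.33,0.02],
  [0,0,0.0013,0,0,0.366,0.02],
  [0,0,0.0013,0,0,0.386,0.02],
  [0,0,0.0013,0,0,0.386,0.02],
])

```text
clock: 3.1
eef_pos: [559.0, -258.6, 56.7]
tcp_rot: [-3.141, -0.0, 1.853]
contact_force: [0.8, -0.0, -0.2]
opening: 0.236
grasp_force: 0.0
```

```bash
cat > look.py <<'E'
import sys
from rig import *
import cv2,numpy as np
def look(tag):
    o=[]
    for n,(a,b,c,e) in (("scene",(215,160,345,270)),("top",(255,130,365,250))):
        p,d=grab_frame(n); np.savez(n,p=p,d=d); o.append(cv2.resize(p[b:e,a:c],(390 if n=="scene" else 303,330),interpolation=cv2.INTER_CUBIC))
    cv2.imwrite(f"pics/{tag}.png",np.hstack(o)[...,::-1])
    s=sensors.sense(); O=np.array([512.2,-100.9]);u=np.array([-.2836,.959]);v=np.array([-.959,-.2836]); e=s["eef_pos"]
    print("tcp ramp",(e[:2]-O)@u,(e[:2]-O)@v,e[2],"rot",s["tcp_rot"],"F",s["contact_force"],s["clock"])
look(sys.argv[1])
E
python3 look.py a1
```

```text
tcp ramp -164.9791888905509 -0.7107691492394324 57.69740701151904 rot [3.14081662e+00 6.87735027e-04 1.85284755e+00] F [-0.01262414 -0.135771    0.6993605 ] 3.2
```

View pics/a1.png

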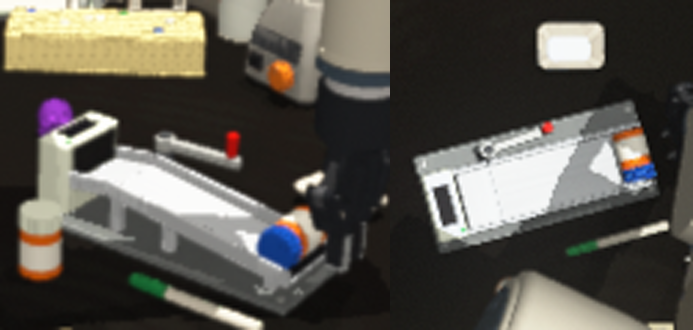

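The picture shows the fingers standing behind the pot at the open low end, lined up with the gutter. The spare pot, boat and marker are clear. I'll start a slow push along the slope.

To row units: 0.05 m / 0.5 = 0.1, -0.002 m / 0.5 = -0.004.

>>> move_arm([
  [0,0,0,0.014,0,0,0.02],
  [0,0,0,0.028,0,0,0.02],
  [0,0,0,0.04,0,0,0.02],
  [0,0,0,0.052,0,0,0.02],
  [0,0,0,0.064,0,-0.002,0.02],
  [0,0,0,0.076,0,-0.004,0.02],
  [0,0,0,0.088,0,-0.006,0.02],
  [0,0,0,0.1,0,-0.008,0.02],
])

```text
clock: 4.2
eef_pos: [546.8, -211.5, 62.1]
tcp_rot: [3.139, 0.003, 1.853]
contact_force: [1.6, -4.7, 4.6]
opening: 0.232
grasp_force: 2.8
```

```bash
python3 look.py a2; cat > pot.py <<'E'
from h import *
O=np.array([512.2,-100.9]);R=np.array([[-.2836,.959],[-.959,-.2836]])
C=cloud("top");p=load("top")[0]
for nm,lo,hi in (("blue",(100,120,40),(125,255,255)),("orange",(5,140,80),(20,255,255)),("red",(0,170,90),(4,255,255))):
    m=mask(p,lo,hi,(262,160,358,225)); P=C[m>0]
    if len(P): print(nm,len(P),R@(np.median(P[:,:2],0)-O),np.median(P[:,2]))
E
python3 pot.py
```

```text
tcp ramp -114.65889738121182 -1.1347556239402543 61.61125615110549 rot [3.14039405e+00 1.01803216e-03 1.85317757e+00] F [ 1.42255529 -1.87976901  1.50041016] 4.3
blue 49 [-78.33227273  23.90150308] 65.21224507680267
orange 56 [-77.71939773  -0.66502735] 63.24110948090993
red 10 [ -7.28052551 -57.88837264] 96.77122772171379
```

View pics/a2.png

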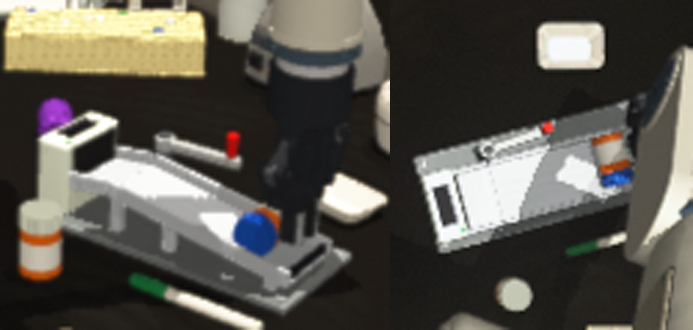

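The pot rolls up ahead of the fingers, now at ramp x ≈ -78, square in the gutter, with about 6 N on the tool. I'll carry on.

To row units: 0.056 m / 0.5 = 0.112, 0.049 m / 0.5 = 0.098.

>>> move_arm([
  [0,0,0,0.014,0,-0.002,0.02],
  [0,0,0,0.028,0,-0.004,0.02],
  [0,0,0,0.042,0,-0.006,0.02],
  [0,0,0,0.056,0,-0.008,0.02],
  [0,0,0,0.07,0,-0.01,0.02],
  [0,0,0,0.084,0,-0.012,0.02],
  [0,0,0,0.098,0,-0.014,0.02],
  [0,0,0,0.112,0,-0.016,0.02],
])

```text
clock: 5.3
eef_pos: [530.7, -157.5, 69.6]
tcp_rot: [3.14, 0.002, 1.853]
contact_force: [1.4, -5.1, 4.7]
opening: 0.233
grasp_force: 2.8
```

```bash
python3 look.py a3; python3 pot.py
```

```text
tcp ramp -58.2525850244475 -0.9571082731782727 69.13956964792197 rot [ 3.14146154e+00 -6.11269629e-05  1.85306526e+00] F [-0.10838599 -0.86707109  1.18391198] 5.4
blue 30 [-16.76494293  22.6812138 ] 71.7675711036868
orange 51 [-18.61748554   1.80326529] 73.46765788253583
red 8 [ -5.36194513 -58.12864485] 98.95271194637837
```

To row units: 0.056 m / 0.5 = 0.112, -0.002 m / 0.5 = -0.004.

>>> move_arm([
  [0,0,0,0.014,0,-0.002,0.02],
  [0,0,0,0.028,0,-0.004,0.02],
  [0,0,0,0.042,0,-0.006,0.02],
  [0,0,0,0.056,0,-0.008,0.02],
  [0,0,0,0.07,0,-0.01,0.02],
  [0,0,0,0.084,0,-0.012,0.02],
  [0,0,0,0.098,0,-0.014,0.02],
  [0,0,0,0.112,0,-0.016,0.02],
])

```text
clock: 6.4
eef_pos: [514.8, -103.5, 77.4]
tcp_rot: [3.14, 0.001, 1.853]
contact_force: [1.6, -5.0, 4.4]
opening: 0.234
grasp_force: 2.8
```

```bash
python3 look.py a4; python3 pot.py
```

```text
tcp ramp -2.13789817770965 -1.0061261768962102 76.96300581107218 rot [-3.14118817e+00 -4.35551669e-04  1.85294393e+00] F [ 0.1433917  -0.50501818  0.68449388] 6.5
blue 16 [43.37492185 20.9758181 ] 77.87156691714881
orange 33 [ 34.40001298 -25.07459117] 79.61818239235618
```

To row units: 0.039 m / 0.5 = 0.078, 0.036 m / 0.5 = 0.072.

>>> move_arm([
  [0,0,0,0.012,0,-0.002,0.02],
  [0,0,0,0.024,0,-0.004,0.02],
  [0,0,0,0.036,0,-0.006,0.02],
  [0,0,0,0.046,0,-0.006,0.02],
  [0,0,0,0.056,0,-0.008,0.02],
  [0,0,0,0.064,0,-0.009,0.02],
  [0,0,0,0.072,0,-0.01,0.02],
  [0,0,0,0.078,0,-0.01,0.02],
])

```text
clock: 7.5
eef_pos: [504.2, -66.2, 82.5]
tcp_rot: [3.14, 0.002, 1.853]
contact_force: [2.3, -6.2, 6.5]
opening: 0.234
grasp_force: 3.7
```

To row units: 0.011 m / 0.5 = 0.022, 0.009 m / 0.5 = 0.018.

>>> move_arm([
  [0,0,0,0.006,0,0,0.02],
  [0,0,0,0.012,0,0,0.02],
  [0,0,0,0.018,0,0,0.02],
  [0,0,0,0.022,0,0,0.02],
  [0,0,0,0.022,0,0,0.02],
  [0,0,0,0.022,0,0,0.02],
])

```text
clock: 8.25
eef_pos: [500.2, -55.1, 82.0]
tcp_rot: [-3.142, 0.0, 1.853]
contact_force: [0.8, 0.1, -1.0]
opening: 0.237
grasp_force: 0.0
```

```bash
python3 look.py a5; python3 pot.py
```

```text
tcp ramp 47.30331120063474 -1.4884635965580397 81.9961676650244 rot [3.14156441e+00 1.02395755e-05 1.85274710e+00] F [ 0.2225395  -0.56627865  0.91963946] 8.35
blue 22 [105.87688902  18.56948849] 82.31047078652216
orange 36 [102.67786804 -12.241949  ] 82.10968633134269
```

View pics/a5.png

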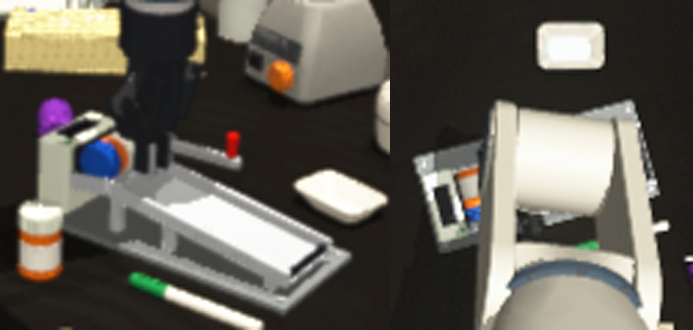

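The scene picture shows the pot against the stop at scene-crop (98,157), lying across the gutter, with no contact force. Next I lift, shut the fingers, turn the tool so its face looks 45° between +y and uphill, and go outside the post.

To row units: 0.081 m / 0.5 = 0.162, -0.07 m / 0.5 = -0.14, -0.785 rad / 4 = -0.1963.

>>> move_arm([
  [0,0,0,0,0,-0.07,0.0],
  [0,0,0,0,0,-0.14,0.0],
  [0,0,-0.0325,-0.026,0.028,-0.14,0.0],
  [0,0,-0.065,-0.052,0.056,-0.14,0.0],
  [0,0,-0.0975,-0.078,0.084,-0.14,0.0],
  [0,0,-0.13,-0.104,0.11,-0.14,0.0],
  [0,0,-0.1625,-0.13,0.136,-0.14,0.0],
  [0,0,-0.1963,-0.154,0.162,-0.14,0.0],
])

```text
clock: 9.35
eef_pos: [599.9, -106.9, 151.9]
tcp_rot: [-3.142, -0.0, 2.642]
contact_force: [-0.5, -0.8, 0.5]
opening: 0.002
grasp_force: 0.0
```

To row units: 0.05 m / 0.5 = 0.1, 0.04 m / 0.5 = 0.08.

>>> move_arm([
  [0,0,0,0,0,0,0.0],
  [0,0,0,0,0,0.04,0.0],
  [0,0,0,0,0,0.08,0.0],
  [0,0,0,0,0,0.1,0.0],
  [0,0,0,0,0,0.1,0.0],
])

```text
clock: 9.98
eef_pos: [598.6, -106.2, 101.4]
tcp_rot: [-3.141, -0.001, 2.636]
contact_force: [0.2, 0.3, 0.2]
opening: 0.001
grasp_force: 0.0
```

```bash
python3 look.py a6; python3 pot.py; python3 - <<'E'
from h import *
ps=load("scene")[0]; print(cen(mask(ps,(0,170,80),(4,255,255),(275,190,310,220))))
E
```

```text
tcp ramp -30.10082763635487 -82.23399214098504 102.55009327244771 rot [3.14139474e+00 5.12361252e-04 2.63702234e+00] F [ 0.09572114 -0.05113137 -0.43561721] 10.075
blue 51 [96.37947394 20.83348388] 82.57749833080902
orange 57 [98.27567395 -0.67023961] 81.99466771255061
(array([291.94285714, 207.42857143]), 35)
```

View pics/a6.png

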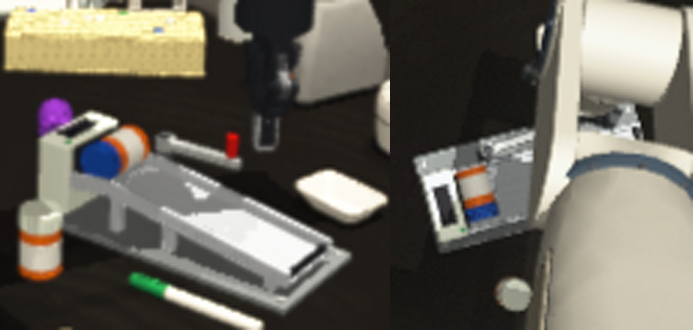

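The picture shows the pot seated square and the closed fingers outside and slightly downhill of the red post. I'll sweep the post along its arc, raising the tips 4 mm so they stay clear of the pot's top.

To row units: 0.0585 m / 0.5 = 0.117, 0.051 m / 0.5 = 0.102.

>>> move_arm([
  [0,0,0,0.016,0,-0.008,0.0],
  [0,0,0,0.03,0,-0.008,0.0],
  [0,0,0,0.045,-0.016,-0.008,0.0],
  [0,0,0,0.062,-0.028,-0.008,0.0],
  [0,0,0,0.074,-0.036,-0.008,0.0],
  [0,0,0,0.088,-0.042,-0.008,0.0],
  [0,0,0,0.102,-0.047,-0.008,0.0],
  [0,0,0,0.117,-0.051,-0.008,0.0],
])

```text
clock: 11.08
eef_pos: [535.2, -100.4, 105.9]
tcp_rot: [-3.142, -0.0, 2.638]
contact_force: [0.4, -1.2, 0.8]
opening: 0.001
grasp_force: 0.6
```

```bash
python3 look.py a7; python3 pot.py; python3 - <<'E'
from h import *
ps=load("scene")[0]; m=mask(ps,(0,170,80),(4,255,255),(245,180,310,225)); c=cen(m); print(c)
O=np.array([512.2,-100.9]);R=np.array([[-.2836,.959],[-.959,-.2836]])
print("post",R@(plane("scene",c[0],87)[:2]-O))
E
```

```text
tcp ramp -5.5466839827144785 -21.712156870177786 105.73002628078056 rot [-3.14136602e+00 -1.60535313e-03  2.63777970e+00] F [ 0.4532427   0.68395429 -0.94739707] 11.175
blue 51 [96.44927336 20.9660966 ] 83.14057548792084
orange 54 [101.52464302   0.15439027] 82.7853854773299
(array([279.45454545, 212.12121212]), 33)
post [ 3.79280444 -8.32941527]
```

View pics/a7.png

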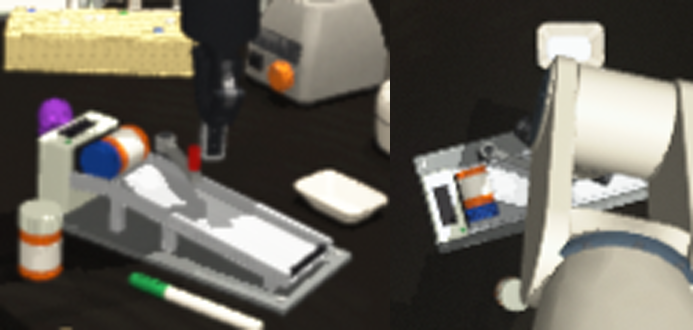

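Post is at ramp (3.8, -8.3), so the arm has followed to about 0.95 rad. Continue along the arc.

To row units: 0.057 m / 0.5 = 0.114, 0.051 m / 0.5 = 0.102.

>>> move_arm([
  [0,0,0,0.015,-0.002,0,0.0],
  [0,0,0,0.03,-0.003,0,0.0],
  [0,0,0,0.045,-0.002,0,0.0],
  [0,0,0,0.06,0.001,0,0.0],
  [0,0,0,0.074,0.005,0,0.0],
  [0,0,0,0.088,0.01,0,0.0],
  [0,0,0,0.102,0.017,0,0.0],
  [0,0,0,0.114,0.025,0,0.0],
])

```text
clock: 12.18
eef_pos: [491.7, -61.6, 106.0]
tcp_rot: [-3.142, -0.0, 2.638]
contact_force: [-0.0, -0.4, 0.2]
opening: 0.004
grasp_force: 0.4
```

>>> move_arm([
  [0,0,0,0.007,0.005,0,0.0],
  [0,0,0,0.012,0.009,0,0.0],
  [0,0,0,0.016,0.012,0,0.0],
  [0,0,0,0.02,0.016,0,0.0],
  [0,0,0,0.022,0.018,0,0.0],
])

```text
clock: 12.8
eef_pos: [486.9, -49.0, 106.1]
tcp_rot: [-3.141, 0.001, 2.638]
contact_force: [1.9, -3.8, -0.0]
opening: -0.0
grasp_force: 1.6
```

```bash
python3 look.py a8; python3 pot.py; python3 - <<'E'
from h import *
ps=load("scene")[0]; m=mask(ps,(0,170,80),(4,255,255),(235,180,310,225)); c=cen(m); print(c)
O=np.array([512.2,-100.9]);R=np.array([[-.2836,.959],[-.959,-.2836]])
print("post",R@(plane("scene",c[0],87)[:2]-O))
E
```

```text
tcp ramp 56.91289061168184 9.47652417533238 106.07355724525266 rot [3.14157895e+00 6.36711374e-04 2.63800511e+00] F [ 1.24279802 -1.62380091  0.23674727] 12.9
blue 12 [109.52457203  19.08208661] 76.94316367539
orange 19 [105.27626555 -23.51811584] 80.20796563070962
(array([255.16666667, 209.83333333]), 18)
post [66.58042663 23.93205252]
```

View pics/a8.png

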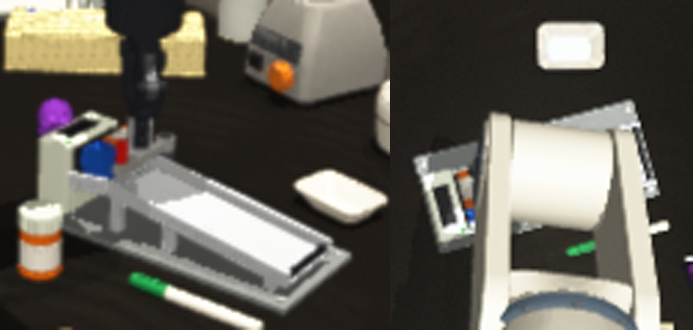

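The picture shows the keeper across behind the pot. Post measured at ramp (66.6, 23.9) against (67, 22) at the end stop, and the push force has risen to 4 N. I'll nudge a little more to be sure, then back off and lift away.

To row units: 0.002 m / 0.5 = 0.004, 0.001 m / 0.5 = 0.002.

>>> move_arm([
  [0,0,0,0.002,0.002,0,0.0],
  [0,0,0,0.004,0.004,0,0.0],
  [0,0,0,0.004,0.004,0,0.0],
])

```text
clock: 13.28
eef_pos: [487.6, -47.2, 106.5]
tcp_rot: [3.142, 0.004, 2.639]
contact_force: [3.9, -8.2, -0.3]
opening: -0.003
grasp_force: 3.9
```

To row units: -0.15 m / 0.5 = -0.3, -0.14 m / 0.5 = -0.28.

>>> move_arm([
  [0,0,0,-0.012,-0.01,0,0.0],
  [0,0,0,-0.032,-0.028,0,0.0],
  [0,0,0,-0.052,-0.048,-0.04,0.0],
  [0,0,0,-0.072,-0.068,-0.12,0.0],
  [0,0,0,-0.152,-0.128,-0.2,0.0],
  [0,0,0,-0.232,-0.208,-0.28,0.0],
  [0,0,0,-0.3,-0.28,-0.3,0.0],
  [0,0,0,-0.3,-0.28,-0.3,0.0],
])

```text
clock: 14.28
eef_pos: [550.8, -245.5, 257.3]
tcp_rot: [-3.141, 0.003, 2.634]
contact_force: [-0.2, 0.2, -0.7]
opening: -0.002
grasp_force: 0.0
```

```bash
python3 look.py a9; python3 pot.py; python3 - <<'E'
from h import *
ps,pt=load("scene")[0],load("top")[0]
c=cen(mask(ps,(0,170,80),(4,255,255),(235,180,310,225))); 
O=np.array([512.2,-100.9]);R=np.array([[-.2836,.959],[-.959,-.2836]])
print(c,"post",R@(plane("scene",c[0],87)[:2]-O))
E
```

```text
tcp ramp -145.72440233529727 4.6635995514775885 255.43754096238825 rot [ 3.14127371e+00 -1.37892800e-03  2.63597473e+00] F [-0.82900377 -0.02130987 -0.16081869] 14.375
blue 49 [96.18519816 20.73675557] 82.49419350292396
orange 50 [100.48276815  -1.10201137] 81.48404896008867
red 5 [70.08785923 21.46023129] 95.48583872262884
(array([255.4       , 209.86666667]), 15) post [65.92760179 23.68197966]
```

View pics/a9.png

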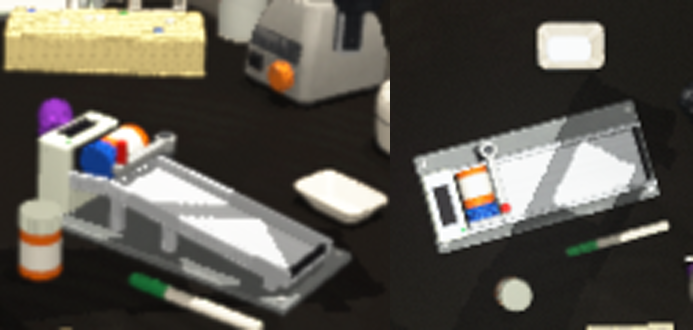

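The picture shows the pot against the stop, the keeper straight across behind it and the post at its end position: (70, 21) from the top view, (66, 24) from the scene view. The 8 N rise confirmed the end stop. The bystanders look unmoved and the arm is clear, so I'm handing in.

```bash
python3 -c "
from rig import order; print(order.sign_off())"
```

```text
the job is handed in; nothing more can be done
None
```

I pushed the pot over the crest to the reader's stop, swung the keeper to its end stop behind it, and handed in with the arm clear at about 14.4 s; sign-off returned no verdict.

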